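Stack the tip boxes on the carrier, largest first, and lock the bottom one

TASK

Set the biggest tip box lengthwise on the carrier's dark deck, then squeeze the two black tabs on the keeper's post, turn the keeper clockwise until its arm lies over the box's end ledge, and let the tabs spring back out so that it is locked. Then stack the middle box on the biggest and the smallest on top, each upright with its whole base supported and nothing overhanging. Keep the boxes upright all the while and leave the jar, the tube rack and the dish where they are.

Things in the scene. Friction and masses are not known exactly. Their poses are not given: they have to be found in the camera images.
- big: the biggest lidded tip box: dark base, pale lid, flat top. Body 100 x 66 mm, 46 mm high; at both narrow ends the base runs on as a ledge 20 mm long and 12 mm high, so the footprint is 140 x 66 mm. Origin: centre of the underside; x along its length, y across. About 0.26 kg. Same either way round; the plain long sides, 66 mm apart, can be gripped
- mid: the middle tip box, same materials: 78 x 50 mm and 52 mm high (taller than the biggest one), plain sides, flat top. Origin: centre of the underside; x along its length, y across. About 0.17 kg
- small: the smallest tip box, same materials: 54 x 34 mm and 40 mm high, plain sides, flat top. Origin: centre of the underside; x along its length, y across. About 0.09 kg
- deck (a point): centre of the top of the carrier's dark raised deck, 12 mm above the bench. The deck is 154 mm (its x) by 80 mm (its y), fixed on an aluminium foot plate 265 x 104 x 5 mm; x points along the deck to the keeper's post, whose axis is 138 mm from this point
- latch_grip (a point): on the upright axis of the keeper's post, 54 mm above the bench: the height to squeeze its tabs. x points along the keeper arm (steel, 78 mm from the axis, 14 mm wide, underside 28 mm up). Two black tabs at its +y and -y sides: 22 mm wide, 8 thick, from 29 to 65 mm up, outer faces 56 mm apart at rest, 44 squeezed home. Hub between them: 26 mm across, top 68 mm up
- keeper_tip (a point): end of the keeper arm at its underside, 78 mm from the post's axis, 28 mm above the bench, 4 mm above the end ledge of the biggest box when that stands on the deck. x along the arm
- latch (a joint): turn of the keeper about its post, rad; grows clockwise seen from above. 0: open, arm 1.25 rad away from the deck, on its -y side. 1.25: end stop, arm pointing at the deck's centre, tip over the box's end ledge. Turns lightly (0.03 N m), but jams after 0.2 rad unless both tabs are kept squeezed over 4.5 mm. From about 1.05 rad on, the tabs spring out when let go and lock it
- tab_a (a joint): how far the tab on the keeper's +y side is squeezed inward, m: 0 out (locked), 0.006 home. Spring of 4 N, rising to 8 N
- tab_b (a joint): the same for the tab on the keeper's -y side
- reagent: bystander: closed jar 60 mm across, 115 mm high; origin at the centre of its underside
- tuberack: bystander: rack of tubes 70 x 130 mm, 49 mm high; origin at the centre of its underside
- dish: bystander: small open metal dish 80 mm across, 22 mm high; origin at the centre of its underside
- big_corner0 (a point): one of the four bottom corner points of the biggest box (0 to 3: at its own +x+y, +x-y, -x+y, -x-y)
- big_corner1 (a point): one of the four bottom corner points of the biggest box (0 to 3: at its own +x+y, +x-y, -x+y, -x-y)
- big_corner2 (a point): one of the four bottom corner points of the biggest box (0 to 3: at its own +x+y, +x-y, -x+y, -x-y)
- big_corner3 (a point): one of the four bottom corner points of the biggest box (0 to 3: at its own +x+y, +x-y, -x+y, -x-y)
- mid_corner0 (a point): one of the four bottom corner points of the middle box (0 to 3: at its own +x+y, +x-y, -x+y, -x-y)
- mid_corner1 (a point): one of the four bottom corner points of the middle box (0 to 3: at its own +x+y, +x-y, -x+y, -x-y)
- mid_corner2 (a point): one of the four bottom corner points of the middle box (0 to 3: at its own +x+y, +x-y, -x+y, -x-y)
- mid_corner3 (a point): one of the four bottom corner points of the middle box (0 to 3: at its own +x+y, +x-y, -x+y, -x-y)
- small_corner0 (a point): one of the four bottom corner points of the smallest box (0 to 3: at its own +x+y, +x-y, -x+y, -x-y)
- small_corner1 (a point): one of the four bottom corner points of the smallest box (0 to 3: at its own +x+y, +x-y, -x+y, -x-y)
- small_corner2 (a point): one of the four bottom corner points of the smallest box (0 to 3: at its own +x+y, +x-y, -x+y, -x-y)
- small_corner3 (a point): one of the four bottom corner points of the smallest box (0 to 3: at its own +x+y, +x-y, -x+y, -x-y)
Not all that is in view belongs to the job. What is shaped like the small but green is not meant.

How it is judged (in metres and radians):
On the way, in this order (a step that is already met when the one before it is completed fails the run):
1. the biggest box stands on the deck, its whole base on it, let go (x of big_corner0 in the frame of deck between -0.078 and 0.078 m and y of big_corner0 in the frame of deck between -0.041 and 0.041 m and x of big_corner1 in the frame of deck between -0.078 and 0.078 m and y of big_corner1 in the frame of deck between -0.041 and 0.041 m and x of big_corner2 in the frame of deck between -0.078 and 0.078 m and y of big_corner2 in the frame of deck between -0.041 and 0.041 m and x of big_corner3 in the frame of deck between -0.078 and 0.078 m and y of big_corner3 in the frame of deck between -0.041 and 0.041 m and z of big in the frame of deck between -0.002 and 0.003 m and linear speed of big below 0.03 m/s and angle between big's own z axis and vertical below 0.05 rad and contact force between big and the fingers below 0.2 N), for 0.2 s.
2. the keeper is turned over the biggest box's end ledge and both tabs are out again (all of step 1 and value of joint latch above 1.05 rad and value of joint each of tab_a, tab_b below 0.0025 m and x of keeper_tip in the frame of big between -0.0695 and 0.0695 m and y of keeper_tip in the frame of big between -0.033 and 0.033 m), for 0.2 s.
3. the middle box stands on the biggest, its whole base supported, let go (all of step 2 and x of mid_corner0 in the frame of big between -0.051 and 0.051 m and y of mid_corner0 in the frame of big between -0.034 and 0.034 m and x of mid_corner1 in the frame of big between -0.051 and 0.051 m and y of mid_corner1 in the frame of big between -0.034 and 0.034 m and x of mid_corner2 in the frame of big between -0.051 and 0.051 m and y of mid_corner2 in the frame of big between -0.034 and 0.034 m and x of mid_corner3 in the frame of big between -0.051 and 0.051 m and y of mid_corner3 in the frame of big between -0.034 and 0.034 m and z of mid in the frame of big between 0.044 and 0.049 m and linear speed of mid below 0.03 m/s and angle between mid's own z axis and vertical below 0.05 rad and contact force between mid and the fingers below 0.2 N), for 0.2 s.
4. the smallest box stands on the middle one, its whole base supported, let go (all of step 3 and x of small_corner0 in the frame of mid between -0.04 and 0.04 m and y of small_corner0 in the frame of mid between -0.026 and 0.026 m and x of small_corner1 in the frame of mid between -0.04 and 0.04 m and y of small_corner1 in the frame of mid between -0.026 and 0.026 m and x of small_corner2 in the frame of mid between -0.04 and 0.04 m and y of small_corner2 in the frame of mid between -0.026 and 0.026 m and x of small_corner3 in the frame of mid between -0.04 and 0.04 m and y of small_corner3 in the frame of mid between -0.026 and 0.026 m and z of small in the frame of mid between 0.05 and 0.055 m and linear speed of small below 0.03 m/s and angle between small's own z axis and vertical below 0.05 rad and contact force between small and the fingers below 0.2 N), for 0.2 s.
At the end, for the whole second after the job is handed in: Biggest box on the deck, middle on it, smallest on top: every bottom corner within the face below to 1 mm, resting within 3 mm, tilt under 0.05 rad, still, let go. Keeper turned past 1.05 rad, its tip over the biggest box's end ledge, both tabs under 2.5 mm in (all of step 4); the robot touches nothing.
It fails at once if a box is tipped (over 0.5 rad) (angle between any of big, mid, small's own z axis and vertical above 0.5 rad).
It fails at once if a bystander is moved by more than 30 mm or tipped (distance of any of reagent, tuberack, dish from where it was at the start of the episode above 0.03 m or angle between any of reagent, tuberack, dish's own z axis and vertical above 0.5 rad).
It also fails if it takes over 72 s, if anything falls off the work surface, if the arm or the gripper's body presses on something with over 40 N, if the wrist force passes 120 N, or if a joint passes its speed limit or range.

ROBOT

A 6-joint arm with a two-finger parallel gripper is mounted at the origin on the work surface. World frame = base frame: x ahead of the robot, y to its left, z up, the work surface at z = 0. Lengths are in m, angles in degrees, forces in N, time in s.
With the tool pointing down it reaches from about 0.325 to 0.9 m from the base axis. Payload 6.1 kg.
Tool frame: the origin (TCP) lies midway between the tips of the shut fingers; the grasp point (between the pads) lies 19 mm behind it; x points along the fingers, y is the direction in which the jaws open and shut, and the axes are right-handed (so a half turn about x gives the same grasp; the last joint's range is limited). The gripper opens to 85 mm and grips with 20 to 120 N. Pads are 22 mm wide; open, the fingers measure 114 mm over their backs; the gripper's body (76 mm by 85 mm) begins 54 mm behind the grasp point. The pads swing forward as they close: fully open they stand 13 mm farther back than shut.
Start: joints at [66.114, 12.628, 87.462, -0, 79.91, -7.225], TCP at [0.179, 0.599, 0.231] pointing down, gripper open.
Joint ranges: [-170.65, 170.65], [-52.31, 119.04], [5.05, 147.46], [-71.25, 251.25], [11.57, 151.72], [-153.62, 153.62]. Speed limits (degrees/s): [147.25, 147.25, 172.46, 180, 180, 180].

INTERFACE

Orientations are given as a 3x3 rotation matrix whose columns are the frame's x, y, z axes.
In Python, from bench import r, gripper_to, inverse_kinematics, observe, capture, search_frame, mark_of gives the robot as it stands. Calls block until the motion is done:
- r.move_ptp(position, orientation): joint-space move of the TCP to a pose.
- r.servo_line(position, v=0.15, rot=None): straight line of the TCP; rot=None keeps the orientation; v is the mean speed in m/s.
- r.move_j(angles): joint-space move.
- gripper_to(opening, grasp_force=None): finger opening in m; grasp_force is the grip in N (None keeps the last); returns when the fingers have stopped.
- r.dwell(seconds).
- inverse_kinematics(position, orientation): joint angles nearest the present ones, or None.
- observe(): the state.
- capture(name): name is "scene" or "top"; returns a dict with "frame" (384x512x3 uint8, red, green, blue), "depth" (384x512 float32, m along the optical axis (not along the pixel's ray), 0 where there is no reading), "fx", "fy", "cx", "cy" (pixels), "R" (3x3) and "t" (3): a world point X has camera coordinates R X + t. Camera axes: x right, y down, z forward; pixel columns grow to the right and rows downward; lengths in m; the calibration is good to about 2 mm. A picture is of the moment at which its call begins.
A pose or a line that the arm cannot do raises r.Unreachable and nothing moves.
- r.close_job(): hands the job in, once; it reports no verdict.
Trained networks look in the newest picture that a camera, given by its name, has taken for a name from the list of things; names that differ only in an ending like _2 or _b are one class to them, and where a whole thing is asked for, a point or a joint stands for the part that bears it (a point fixed in the world has none). Each returns a list of dicts, best first, with "conf" (0 to 1); they miss things now and then, are a little off and sometimes report something else, mostly with a low value. They report only what shows in the picture. A call takes as long as a camera call. They do not tell look-alikes from the thing itself.
- search_frame(camera, thing): "point" ([column, row] in pixels, amid what is visible of it).
- mark_of(camera, thing): "point" ([column, row] in pixels: a listed point, or the origin of a listed thing).
The state is a dict: "clock": time; "q": joint angles; "qd": joint speeds; "joint_torque": joint torques, N m; "tool_pos": TCP position; "tool_rot": TCP orientation; "ft_force": force on the tool from outside, world axes, zero at the start; "moment": the same for the moment, N m; "opening": finger opening in m.
Only numpy, scipy, OpenCV 4.12 (cv2) and the standard library are available. Lean on these libraries where they do the work, as an engineer would, in place of code of your own. Each camera call takes 0.05 s, during which the arm holds its last target. There are 200 camera calls.

## Working session

There is one attempt and no reset: what is moved stays moved. The work goes in short steps, each a Python script; the robot and the scene stay as the last script left them, time stands still between calls to the robot, and variables do not carry over. Pictures are saved under pics/ and viewed, about 8 in all and at most 12, crops included, and the job is handed in when it is done.

```bash
ls; mkdir -p pics; cat > h.py <<'E'
import numpy as np, cv2
from bench import r, gripper_to, inverse_kinematics, observe, capture, search_frame, mark_of
def world(c,u,v,d):
    p=np.array([(u-c['cx'])/c['fx']*d,(v-c['cy'])/c['fy']*d,d]); return c['R'].T@(p-c['t'])
def onplane(c,u,v,z):
    ray=c['R'].T@np.array([(u-c['cx'])/c['fx'],(v-c['cy'])/c['fy'],1]); o=-c['R'].T@c['t']
    return o+ray*(z-o[2])/ray[2]
def cloud(c):
    v,u=np.mgrid[:384,:512]; d=c['depth']
    p=np.stack([(u-c['cx'])/c['fx']*d,(v-c['cy'])/c['fy']*d,d],-1)
    return (p-c['t'])@c['R']
def save(n,im): cv2.imwrite('pics/'+n,cv2.cvtColor(im,cv2.COLOR_RGB2BGR))
E
python3 - <<'E'
from h import *
import pickle
cs={}
for n in('scene','top'):
    c=cs[n]=capture(n); save(n+'0.png',c['frame'])
    print(n,'cam at',(-c['R'].T@c['t']).round(3),c['fx'],c['R'].round(2).tolist())
    P=cloud(c)
    for t in('big','mid','small','deck','latch_grip','keeper_tip','reagent','tuberack','dish'):
        for d in mark_of(n,t)[:3]:
            u,v=map(float,d['point']); i,j=min(max(int(v),0),383),min(max(int(u),0),511)
            print(n,t,round(d['conf'],2),(round(u),round(v)),'depth pt',P[i,j].round(3))
    print(n,'small search',[(np.round(d['point']),round(d['conf'],2)) for d in search_frame(n,'small')])
pickle.dump(cs,open('c0.pkl','wb'))
cv2.imwrite('pics/both0.png',cv2.cvtColor(np.hstack([cs['scene']['frame'],cs['top']['frame']]),cv2.COLOR_RGB2BGR))
print(observe()['clock'])
E
```

```text
pics
scene cam at [1.052 0.898 0.759] 470.82957051137396 [[-0.89, 0.45, -0.02], [0.26, 0.48, -0.84], [-0.37, -0.76, -0.54]]
scene big 0.79 (235, 171) depth pt [ 0.565 -0.252  0.032]
scene mid 0.77 (235, 215) depth pt [ 0.657 -0.05   0.025]
scene small 0.68 (284, 175) depth pt [ 0.433 -0.18   0.022]
scene small 0.61 (328, 189) depth pt [ 0.361 -0.049  0.023]
scene small 0.51 (294, 188) depth pt [ 0.455 -0.089  0.029]
scene deck 0.87 (308, 243) depth pt [0.537 0.121 0.01 ]
scene deck 0.38 (211, 164) depth pt [ 0.594 -0.382  0.   ]
scene latch_grip 0.65 (346, 260) depth pt [0.531 0.267 0.064]
scene latch_grip 0.55 (219, 215) depth pt [ 0.686 -0.102  0.003]
scene keeper_tip 0.91 (313, 276) depth pt [0.582 0.222 0.001]
scene reagent 0.7 (209, 264) depth pt [0.795 0.104 0.03 ]
scene tuberack 0.91 (174, 181) depth pt [ 0.756 -0.268  0.047]
scene tuberack 0.44 (236, 170) depth pt [ 0.558 -0.259  0.034]
scene dish 0.79 (278, 150) depth pt [ 0.362 -0.355  0.006]
scene small search [(array([296., 182.]), 0.82), (array([348., 270.]), 0.72), (array([284., 172.]), 0.67), (array([330., 183.]), 0.65
[... 334 characters left out ...]
.194  0.04 ]
top deck 0.75 (136, 234) depth pt [0.51 0.26 0.06]
top deck 0.71 (279, 176) depth pt [ 0.641 -0.08   0.052]
top deck 0.68 (197, 225) depth pt [0.534 0.125 0.011]
top latch_grip 0.8 (134, 231) depth pt [0.516 0.262 0.068]
top latch_grip 0.45 (268, 192) depth pt [ 0.61  -0.05   0.005]
top keeper_tip 0.69 (145, 201) depth pt [0.593 0.246 0.033]
top reagent 0.88 (216, 125) depth pt [0.762 0.066 0.084]
top tuberack 0.93 (374, 141) depth pt [ 0.722 -0.312  0.047]
top tuberack 0.5 (404, 227) depth pt [ 0.388 -0.06   1.099]
top dish 0.71 (396, 291) depth pt [ 0.366 -0.346  0.006]
top small search [(array([277., 304.]), 0.93), (array([333., 270.]), 0.82), (array([294., 263.]), 0.54)]
1.1
```

View pics/top0.png

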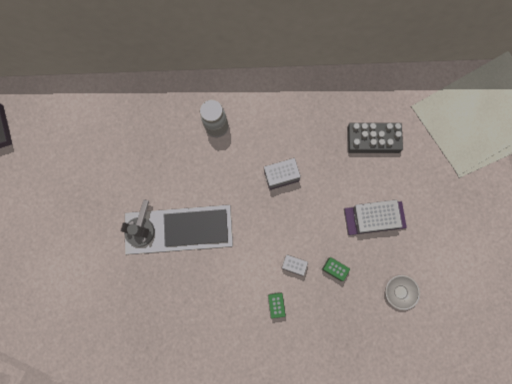

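View pics/scene0.png

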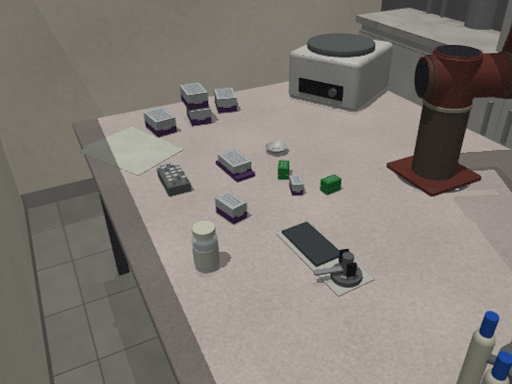

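The small-shaped things in the top picture are the pale-lidded one at (294,265) and two green ones at (336,270) and (277,305). The pale one fits, because green is excluded. Big is at (378,217), mid at (282,174), the deck at (196,228), and the post at (138,231) with its arm pointing up to (145,203). The boxes at the back left of the scene view are off to the side and not meant.

```bash
cat >> h.py <<'E'
def rect(P,m):
    """min-area rect of the world xy of masked points: centre, long, short, yaw of long side"""
    m=cv2.connectedComponents(m.astype(np.uint8))[1:][0]
    k=np.argmax(np.bincount(m[m>0])) if m.max() else 0
    q=P[m==k] if k else np.zeros((0,3))
    if len(q)<5: return None
    (cx,cy),(w,h),a=cv2.minAreaRect((q[:,:2]*1000).astype(np.float32))
    if w<h: w,h,a=h,w,a+90
    a=(a+90)%180-90
    return np.array([cx/1000,cy/1000]),w,h,a,np.median(q[:,2]),len(q)
def near(P,xy,R): return np.hypot(P[...,0]-xy[0],P[...,1]-xy[1])<R
E
python3 - <<'E'
from h import *
import pickle
cs=pickle.load(open('c0.pkl','rb'))
xy=dict(big=(.53,-.30),mid=(.64,-.085),small=(.43,-.105))
zt=dict(big=.046,mid=.052,small=.040)
for n in cs:
    c=cs[n];P=cloud(c);f=c['frame'].astype(int);g=f.mean(-1); v=c['depth']>0
    for k in xy:
        top=rect(P,near(P,xy[k],.11 if k!='small' else .06)&v&(abs(P[...,2]-zt[k])<.006))
        print(n,k,top)
    print(n,'deck',rect(P,near(P,(.53,.125),.14)&v&(g<75)&(abs(P[...,2]-.012)<.006)))
    print(n,'foot',rect(P,near(P,(.53,.16),.25)&v&(P[...,2]>.003)&(P[...,2]<.03)))
    print(n,'post',rect(P,near(P,(.52,.262),.06)&v&(P[...,2]>.055)))
    print(n,'arm',rect(P,near(P,(.56,.25),.08)&v&(abs(P[...,2]-.033)<.007)))
    a=f if n=='top' else None
    print(n,'bench z',np.median(P[v&near(P,(.5,0),.04)][:,2]))
c=cs['top']['frame']
a=cv2.resize(c[190:262,110:245],None,fx=5.5,fy=5.5,interpolation=cv2.INTER_CUBIC)[:, :742]
b=cv2.resize(c[235:315,265:400],(742,440),interpolation=cv2.INTER_CUBIC)[:200]
d=cs['scene']['frame'];e=cv2.resize(d[225:300,270:385],None,fx=3.2,fy=3.2,interpolation=cv2.INTER_CUBIC)
b=cv2.resize(c[235:315,265:355],None,fx=3,fy=3,interpolation=cv2.INTER_CUBIC)
H=240;low=np.hstack([cv2.resize(e,(368,H)),cv2.resize(b,(270,H))]);a=cv2.resize(a,(638,340))
save('crop1.png',np.vstack([a,low]))
E
```

```text
scene big (array([ 0.54188672, -0.30843585]), 105.9362564086914, 66.98902893066406, -84.94290447235107, np.float64(0.046082309940789865), 360)
scene mid (array([ 0.65313159, -0.08532465]), 80.90963745117188, 53.48728942871094, -76.51217937469482, np.float64(0.051957732636886536), 338)
scene small (array([ 0.43159259, -0.10988777]), 60.155025482177734, 33.822242736816406, 69.05443572998047, np.float64(0.039873052851949656), 129)
scene deck (array([0.52879602, 0.1283127 ]), 158.60519409179688, 81.61112976074219, -86.6453607082367, np.float64(0.011981824704333394), 1273)
scene foot (array([0.52599463, 0.14025002]), 201.33721923828125, 111.08981323242188, -87.70465350151062, np.float64(0.011390826229407163), 1770)
scene post (array([0.52112225, 0.26681836]), 58.92885971069336, 26.441619873046875, 70.4480209350586, np.float64(0.064883829657889), 210)
scene arm (array([0.55238702, 0.26261447]), 92.51407623291016, 31.21862030029297, -33.91283416748047, np.float64(0.0343153194150731), 234)
scene bench z 0.00020979298230754852
top big (array([ 0.53945667, -0.30881909]), 100.57738494873047, 66
[... 253 characters left out ...]
007244]), 53.49726104736328, 33.93781280517578, 69.37364959716797, np.float64(0.03980804644200209), 343)
top deck (array([0.50355951, 0.23802402]), 29.24888801574707, 11.963946342468262, -15.919960021972656, np.float64(0.014933568116824263), 30)
top foot (array([0.52613837, 0.17111967]), 270.4796142578125, 117.76300811767578, -86.33959913253784, np.float64(0.010762631807453595), 3787)
top post (array([0.52164984, 0.27197577]), 41.8773078918457, 24.700828552246094, 70.52828979492188, np.float64(0.06665398458725716), 159)
top arm (array([0.56223309, 0.25320911]), 67.93218994140625, 15.971577644348145, -15.677719116210938, np.float64(0.0349244353532997), 164)
top bench z -1.1617649316712396e-05
```

View pics/crop1.png

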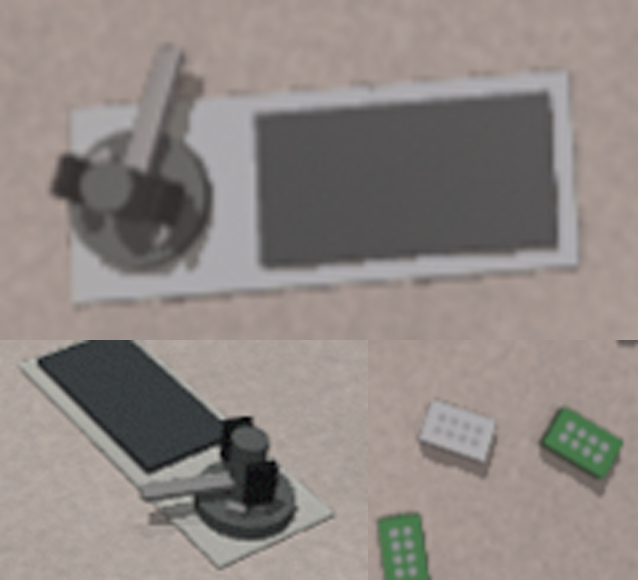

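The crop confirms the pale-lidded small box, the open keeper and the deck. Next I pick up big and set it on the deck.

```bash
cat >> h.py <<'E'
def rot(yaw):
    """tool down, jaws opening along world yaw (deg)"""
    c,s=np.cos(np.radians(yaw)),np.sin(np.radians(yaw))
    return np.array([[0,c,s],[0,s,-c],[-1,0,0.]])
def pick_yaw(p,yaw,span=0):
    """of the two equal grasps take the one with the last joint nearest mid-range, also after turning by span"""
    best=None
    for y in(yaw,yaw+180):
        qs=[inverse_kinematics(p,rot(y+d)) for d in(0,span)]
        if any(q is None for q in qs): continue
        m=max(abs(q[5]) for q in qs)
        if best is None or m<best[0]: best=(m,y)
    return best[1]
def st(s=''):
    o=observe(); print(s,'t',round(o['clock'],2),'pos',np.round(o['tool_pos'],4),'open',round(o['opening'],4),'F',np.round(o['ft_force'],1))
    return o
def pick(xy,yaw,h,op,force):
    p=np.array([*xy,h]); y=pick_yaw(p,yaw); R=rot(y)
    gripper_to(op); r.move_ptp(p+[0,0,.13],R); r.servo_line(p,v=.12); st('at')
    gripper_to(0.0,force); st('gripped'); r.servo_line(p+[0,0,.16],v=.15); st('lifted')
def place(xy,yaw,h,op):
    p=np.array([*xy,h]); y=pick_yaw(p,yaw)
    r.move_ptp(p+[0,0,.12],rot(y)); r.servo_line(p+[0,0,.02],v=.12); r.servo_line(p,v=.04); st('down')
    gripper_to(op); r.dwell(.2); st('open'); r.servo_line(p+[0,0,.13],v=.15)
E
python3 - <<'E'
from h import *
import pickle
cs=pickle.load(open('c0.pkl','rb'))
c=cs['top'];P=cloud(c)
print('deck top',rect(P,(P[...,1]<.21)&near(P,(.53,.125),.1)&(abs(P[...,2]-.012)<.003)))
# disc height near the post
m=near(P,(.52,.266),.05)&(P[...,2]<.028)&(P[...,2]>.007);print('disc z',np.percentile(P[m][:,2],[10,50,90]))
pick((.5405,-.3086),-84.4+90,.006,.085,40)
place((.5285,.1275),93.5+90,.0065+.012,.085)
c=capture('top');P=cloud(c)
print(rect(P,near(P,(.53,.125),.11)&(abs(P[...,2]-.058)<.006)))
save('top1.png',c['frame'])
c=capture('scene');P=cloud(c)
print(rect(P,near(P,(.53,.125),.11)&(abs(P[...,2]-.058)<.006)));st()
save('scene1.png',cv2.resize(c['frame'][200:320,250:410],None,fx=4,fy=4))
E
```

```text
deck top (array([0.5268764 , 0.12723837]), 156.6221160888672, 80.96537780761719, -86.80186295509338, np.float64(0.012024283596590288), 1790)
disc z [0.00821548 0.01764056 0.0212321 ]
at t 5.97 pos [ 0.5412 -0.3092  0.0071] open 0.0848 F [-0.2 -0.2  0.2]
gripped t 6.29 pos [ 0.5412 -0.3092  0.0072] open 0.0653 F [-0.7  0.4  4.7]
lifted t 7.51 pos [ 0.5397 -0.308   0.1644] open 0.0659 F [ 1.4 -0.2 -3.1]
down t 10.75 pos [0.5283 0.1275 0.0191] open 0.0656 F [-5.2 -1.1  8.2]
open t 11.28 pos [0.5285 0.1275 0.0184] open 0.0852 F [-0.2 -0.2  0.1]
(array([0.53000323, 0.10941371]), 66.44467163085938, 64.21685791015625, 2.8041110038757324, np.float64(0.05806376549580252), 741)
(array([0.53034845, 0.12860794]), 102.81812286376953, 67.8389663696289, -86.50455236434937, np.float64(0.0579116526015028), 734)
 t 12.4 pos [0.5275 0.1274 0.147 ] open 0.0852 F [-0.4 -0.  -0.1]
```

View pics/scene1.png

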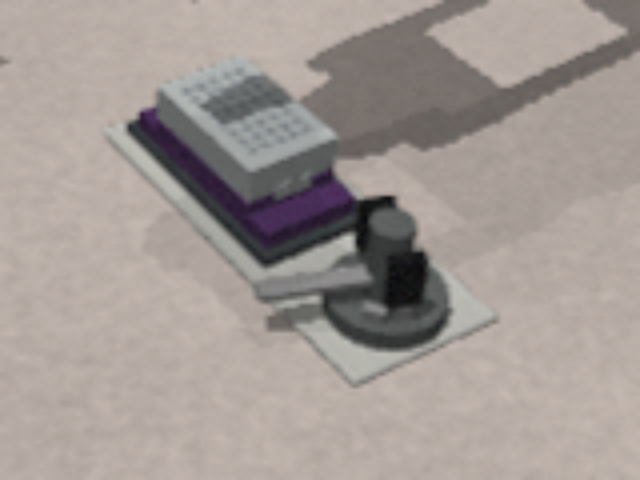

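The picture shows big square on the deck, with its lid around (245,125) in the crop. The keeper is open, with its hub at (392,230) and its tip at (265,285). Next I squeeze the tabs and turn the keeper.

```bash
python3 - <<'E'
from h import *
p=np.array([.520,.2658,.033]); y=pick_yaw(p,74.8,-72)
r.move_ptp(p+[0,0,.11],rot(y)); r.servo_line(p,v=.1); st('at')
gripper_to(0.03,30); r.dwell(.2); o=st('squeezed')
print('moment',np.round(o['moment'],2))
E
```

```text
at t 14.59 pos [0.5207 0.2661 0.0339] open 0.0851 F [ 0.  -0.6  1.2]
squeezed t 15.28 pos [0.52   0.264  0.0346] open 0.0422 F [ -6.  -10.1  13.6]
moment [-1.64  1.03 -0.12]
```

```bash
python3 - <<'E'
from h import *
R0=observe()['tool_rot']
p=np.array([.519,.2637,.0345]); r.servo_line(p,v=.02); st('recentred')
y0=np.degrees(np.arctan2(R0[1][1],R0[0][1])); print('yaw',y0)
for a in (10,20,30,40,50,60,68,71):
    r.move_ptp(p,rot(y0-a)); o=st(a); R=np.array(o['tool_rot'])
    print('   turned',round((y0-np.degrees(np.arctan2(R[1,1],R[0,1])))%360,1),'M',np.round(o['moment'],2))
    if np.linalg.norm(o['ft_force'])>40: break
E
```

```text
recentred t 15.57 pos [0.5199 0.2638 0.035 ] open 0.0419 F [ 2.8 -0.7  0.8]
yaw 74.80374353041817
10 t 15.87 pos [0.5198 0.2637 0.035 ] open 0.0419 F [ 3.4 -1.9  2.7]
   turned 9.8 M [-0.32 -0.51 -0.05]
20 t 16.16 pos [0.5197 0.2636 0.035 ] open 0.0416 F [ 3.4 -2.1  3.6]
   turned 19.6 M [-0.49 -0.59  0.02]
30 t 16.45 pos [0.5197 0.2636 0.035 ] open 0.0421 F [ 2.8 -4.2  4.3]
   turned 29.6 M [-0.6  -0.63 -0.03]
40 t 16.74 pos [0.5196 0.2635 0.035 ] open 0.0419 F [ 3.3 -4.8  4.8]
   turned 39.6 M [-0.71 -0.6  -0.07]
50 t 17.03 pos [0.5195 0.2634 0.035 ] open 0.0419 F [ 3.4 -4.3  5.9]
   turned 49.6 M [-0.73 -0.46 -0.03]
60 t 17.32 pos [0.5193 0.2634 0.035 ] open 0.0417 F [ 3.1 -5.3  6.4]
   turned 59.6 M [-0.79 -0.44 -0.08]
68 t 17.58 pos [0.5193 0.2634 0.035 ] open 0.0419 F [ 2.1 -4.9  6.9]
   turned 67.6 M [-0.8  -0.46 -0.04]
71 t 17.83 pos [0.5192 0.2633 0.035 ] open 0.0416 F [ 2.9 -4.6  8.3]
   turned 70.6 M [-0.78 -0.38  0.02]
```

The keeper turned 70.6° with low moments, so I release it and look.

```bash
python3 - <<'E'
from h import *
p=np.array(observe()['tool_pos'])
gripper_to(.085); r.dwell(.2); st('open'); r.servo_line(p+[0,0,.13],v=.15)
q=list(observe()['q']); q[0]-=40; r.move_j(q)
t=capture('top');s=capture('scene')
for n,c in(('top',t),('scene',s)):
    P=cloud(c)
    print(n,'big',rect(P,near(P,(.53,.125),.11)&(abs(P[...,2]-.058)<.006)))
    print(n,'post',rect(P,near(P,(.52,.264),.045)&(P[...,2]>.055)))
    print(n,'arm',rect(P,near(P,(.525,.22),.05)&(abs(P[...,2]-.034)<.006)))
    print([ (np.round(d['point']),round(d['conf'],2),onplane(c,*d['point'],.028).round(3)) for d in mark_of(n,'keeper_tip')[:2]])
a=cv2.resize(t['frame'][190:270,110:245],None,fx=4.5,fy=4.5,interpolation=cv2.INTER_CUBIC)
b=cv2.resize(s['frame'][200:310,260:400],(a.shape[1]//2*1,239),interpolation=cv2.INTER_CUBIC)
b=np.hstack([b,np.zeros((239,a.shape[1]-b.shape[1],3),np.uint8)])
save('c2.png',np.vstack([a[:360],b])); st()
E
```

```text
open t 18.53 pos [0.519  0.2638 0.0346] open 0.0851 F [-0.7 -0.4 -0.1]
top big (array([0.52871722, 0.12743973]), 100.56390380859375, 66.36326599121094, -86.54446315765381, np.float64(0.05806121613160853), 1191)
top post (array([0.51940265, 0.26486127]), 26.226900100708008, 24.768381118774414, 26.233959197998047, np.float64(0.06742710266501388), 116)
top arm (array([0.52367126, 0.22477498]), 75.61437225341797, 20.984451293945312, -81.71644115447998, np.float64(0.03494794873129941), 173)
[(array([166., 228.]), 0.61, array([0.524, 0.195, 0.028]))]
scene big (array([0.53086163, 0.12923914]), 102.8392105102539, 67.216796875, -86.60829901695251, np.float64(0.05778532757701768), 740)
scene post (array([0.52180548, 0.26546616]), 55.70022964477539, 27.290475845336914, 6.551944732666016, np.float64(0.06520351697993686), 209)
scene arm (array([0.52477075, 0.21287251]), 51.894474029541016, 16.70479393005371, -85.19925117492676, np.float64(0.034747548386009526), 90)
[(array([325., 252.]), 0.8, array([0.532, 0.194, 0.028]))]
 t 21.23 pos [ 0.5665 -0.1306  0.1638] open 0.085 F [ 1.7  0.4 -0. ]
```

View pics/c2.png

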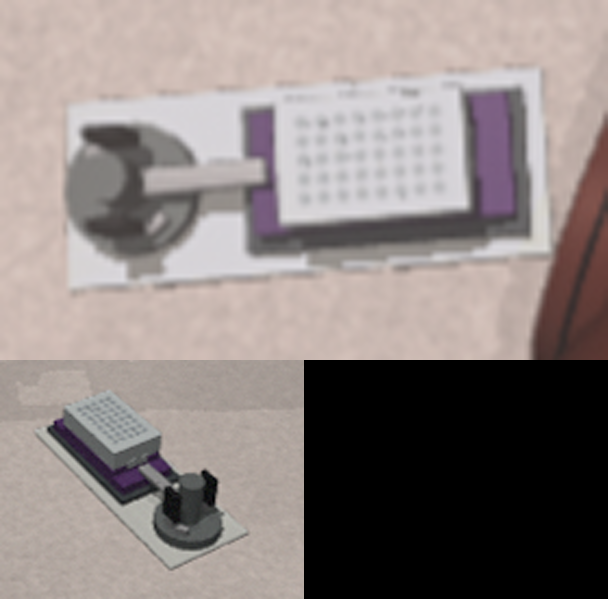

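The tip is over the ledge at crop (265,172), and both tabs are out (55.7 mm across in the scene depth). Next come mid and small.

```bash
python3 - <<'E'
from h import *
pick((.6515,-.086),-75.8+90,.010,.085,35)
place((.5285,.1275),93.5+90,.0105+.058,.075)
q=list(observe()['q']); q[0]-=35; r.move_j(q)
for n in('top','scene'):
    P=cloud(capture(n))
    print(n,'mid',rect(P,near(P,(.53,.125),.11)&(abs(P[...,2]-.110)<.006)))
    print(n,'post',rect(P,near(P,(.52,.264),.045)&(P[...,2]>.055)))
    print(n,'small',rect(P,near(P,(.43,-.11),.06)&(abs(P[...,2]-.04)<.006)))
st()
E
```

```text
at t 23.43 pos [ 0.6524 -0.0862  0.0112] open 0.0847 F [-0.2  0.   0.4]
gripped t 23.85 pos [ 0.652  -0.0861  0.0108] open 0.0499 F [0.2 0.5 3.5]
lifted t 25.07 pos [ 0.6506 -0.0858  0.1684] open 0.0496 F [-0.5  0.5 -2. ]
down t 27.68 pos [0.5281 0.1275 0.0686] open 0.0499 F [-3.7 -0.6  5.1]
open t 28.25 pos [0.5285 0.1275 0.0684] open 0.0748 F [ 0.3  0.5 -0.3]
top mid (array([0.52876221, 0.12714693]), 78.72032928466797, 50.96529769897461, -86.55699729919434, np.float64(0.10999545096538604), 784)
top post (array([0.51973364, 0.26456741]), 25.497426986694336, 25.241426467895508, 35.95796585083008, np.float64(0.06767733330104048), 116)
top small (array([ 0.42939951, -0.13352907]), 18.77665138244629, 9.241567611694336, -28.067195892333984, np.float64(0.040226725944195685), 34)
scene mid (array([0.52943176, 0.1271501 ]), 80.06987762451172, 55.06534957885742, -84.40529775619507, np.float64(0.10990625912148544), 452)
scene post (array([0.52108655, 0.26510229]), 57.50394058227539, 27.13004493713379, 3.369546413421631, np.float64(0.06498427639452534), 210)
scene small (array([ 0.43241727, -0.10840125]), 58.742271423339844, 34.35955047607422, 69.28263092041016, np.float64(0.03968459669324558), 133)
 t 30.61 pos [ 0.5058 -0.197   0.1972] open 0.0749 F [0.  0.1 0.4]
```

```bash
python3 - <<'E'
from h import *
pick((.4305,-.110),69.2+90,.008,.07,30)
place((.5285,.1272),93.5+90,.0085+.110,.06)
q=list(observe()['q']); q[0]-=40; r.move_j(q); r.dwell(.3)
t=capture('top');s=capture('scene')
for n,c in(('top',t),('scene',s)):
    P=cloud(c)
    for k,z in(('small',.150),('mid',.110),('big',.058)): print(n,k,rect(P,near(P,(.53,.125),.11)&(abs(P[...,2]-z)<.006)))
    print(n,'post',rect(P,near(P,(.52,.264),.045)&(P[...,2]>.055)&(P[...,1]>.22)))
a=cv2.resize(t['frame'][190:270,110:245],(608,360),interpolation=cv2.INTER_CUBIC)
b=cv2.resize(s['frame'][190:310,250:403],(306,239),interpolation=cv2.INTER_CUBIC)
save('c3.png',np.vstack([a,np.hstack([b,cv2.resize(t['frame'],(302,239))])])); st()
E
```

```text
at t 32.65 pos [ 0.4312 -0.1104  0.0087] open 0.0704 F [-0.  -0.5 -0. ]
gripped t 33.07 pos [ 0.4311 -0.1103  0.0086] open 0.0338 F [-0.4 -0.1  4.5]
lifted t 34.28 pos [ 0.4298 -0.1097  0.1669] open 0.0336 F [ 0.3  0.7 -1.3]
down t 36.95 pos [0.5282 0.1272 0.1185] open 0.0333 F [-2.6 -0.8  4.8]
open t 37.52 pos [0.5285 0.1272 0.1184] open 0.0601 F [-0.3 -0.4 -0.4]
top small (array([0.52855017, 0.12676173]), 54.160362243652344, 34.33986282348633, -86.37228584289551, np.float64(0.1499854505081867), 405)
top mid (array([0.52850385, 0.12722746]), 78.82530975341797, 50.30377197265625, -86.673330783844, np.float64(0.10970642017611296), 308)
top big (array([0.52825787, 0.12759633]), 100.8165512084961, 65.4661636352539, -86.32478833198547, np.float64(0.057884134954695354), 304)
top post (array([0.51921503, 0.26456293]), 25.55978012084961, 25.10556411743164, 55.1022834777832, np.float64(0.06737977737001741), 116)
scene small (array([0.53048175, 0.12846596]), 55.0267219543457, 35.321495056152344, -88.18923687934875, np.float64(0.14967170907006458), 227)
scene mid (array([0.53052722, 0.12876906]), 83.52857971191406, 51.62068176269531, -85.70580434799194, np.float64(0.1098010393495565), 247)
scene big (array([0.53085205, 0.12930159]), 100.91043853759766, 67.57299041748047, -86.46343851089478, np.float64(0.05787516510495566), 318)
scene post (array([0.52136102, 0.26656741]), 59.36540985107422, 25.815998077392578, 5.933285713195801, np.float64(0.06489153359591035), 212)
 t 40.33 pos [ 0.4863 -0.2415  0.2474] open 0.0601 F [ 0.  -0.4  0.2]
```

View pics/c3.png

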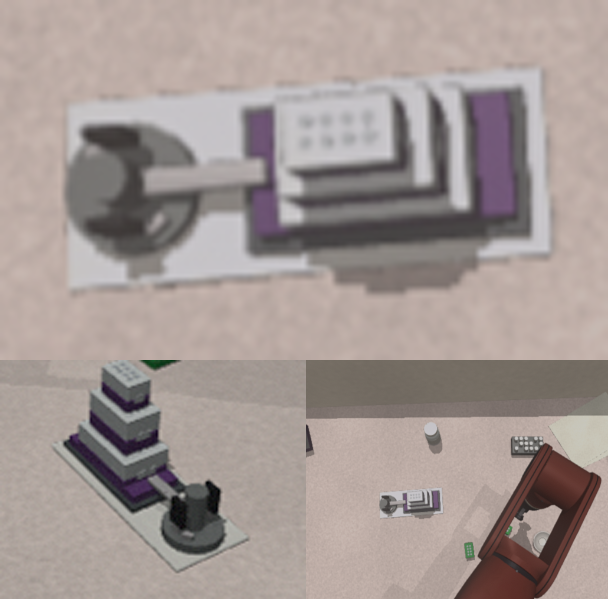

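The picture shows the three boxes stacked and centred, the keeper tip on the ledge at (265,172), the tabs out, and the arm clear at about 0.25 m up.

```bash
python3 -c "
from bench import r
r.close_job()"
```

```text
the job is handed in; nothing more can be done
```

I finished the task and handed it in at about 40 s of the 72 s allowed; no verdict was reported.

- **Big:** I set it lengthwise on the deck.
- **Keeper:** I squeezed the tabs, re-centring the gripper by about 2 mm because the first squeeze read 10 N sideways. I turned the keeper about 70.6° (1.23 rad) clockwise with low moments, then let go. The tip lies over the ledge, and the scene camera showed the tabs 56–59 mm across, which means they are out.
- **Stack:** I put mid on big and small on mid. In the last check, the top faces were at 58, 110 and 150 mm. The three centres agreed to about 1 mm in each view, so nothing overhangs. The arm was clear of everything.

**Weak or differing checks:**
- The two cameras differed by about 2 mm in absolute position, which is within calibration.
- In the top view the depth showed only the post's hub, so the tab check rests on the scene camera and the pictures.
- I did not measure the jar, the rack and the dish again. The jar and rack look unmoved in the last picture, and the dish is partly hidden by the arm.

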